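# Clamp a charcoal block with a ratchet knob

### The job

Lay the charcoal block flat on the bed of the ratchet clamp, lengthwise between the moving jaw and the backstop. Then wind the square knob clockwise (seen from above) by feel: once the jaw has pushed the block against the backstop and begins to press on it, wind on until the pawl has dropped behind the second tooth from there, and let go so that the pawl holds the load. Stop at that tooth, because one tooth more may crush the charcoal, and leave the loose things round about where they stand.

Things in the scene. Friction and masses are not known exactly. Their poses are not given: they have to be found in the camera images.
- charcoal_block: loose matt black block, 36 (its x) x 60 (its y) x 24 (z) mm, 60 g, standing flat on the bench to the left of the clamp; origin at the centre of its underside. In the clamp its long y axis lies along the clamp's y axis (either way round)
- clamp: steel ratchet clamp fixed to the bench, about 130 x 290 mm; only the knob stands higher than 36 mm. Origin on the bench under its middle; its y axis runs along the clamp, from the knob's axle (x = 0, y = -100 mm) towards the backstop, to the robot's left. Block, jaw and backstop all lie along x = 0
- bed (a point): middle of the flat bed, 30 mm wide, 14 mm above the bench, axes as the clamp's. The backstop, a fixed steel saddle across the bed 34 mm high, has its face 30 to 45 mm from here towards +y, not measured. At the start the space between jaw and backstop is 8 to 31 mm longer than the block
- jaw: moving jaw, a steel plate 42 (x) x 9 (y) x 18 (z) mm, 15 to 34 mm above the bench; origin on the plane of its pressing face (x = 0, bench height). The knob drives its carriage along the clamp's +y, 14.3 mm a radian, 7.5 mm a tooth. The jaw sits on a sprung plunger: it pushes with 4 N before it yields, then 1 N more each mm, 7.5 N a tooth
- axle (a point): on the wheel's upright axle, 20 mm above the bench, at the wheel's underside; axes as the clamp's. The wheel is 74 mm across and 10 mm thick. Loads: the second tooth after the jaw starts to press the block home gives 11 to 20 N; above 24 N the charcoal is crushed. The load turns the wheel back until the pawl stops it
- knob (a point): centre of the black square knob, 30 x 30 mm across flats, 30 mm tall, 57 mm above the bench, on the wheel's axle. Its x and y axes are square to the flats and turn with it. The wheel's top is 27 mm below this point, between them a neck 20 mm in diameter. Winding takes 0.02 to 0.07 N m before the jaw presses, up to 0.4 N m after; it clicks every 30 degrees
- ratchet_wheel (a joint): angle of knob and wheel, rad, grows clockwise seen from above; starts between -0.05 and 0.55. 12 saw teeth, 0.524 rad apart; the pawl seats when this is about a whole multiple of 0.524 and then stops it from turning back
- pawl (a joint): angle of the sprung pawl, on the robot's side of the wheel, rad: about 0 when seated at the foot of a tooth, rising to about 0.17 at a tooth's tip, then dropping back to 0 with a click
- film_can: loose black film canister, 34 mm across, 48 mm high, a bystander; origin at the centre of its underside
- alu_lid: loose aluminium lid, 44 mm across, 13 mm high, a bystander; origin at the centre of its underside
- paste_pot: loose round pot with a tan lid, 65 mm across, 29 mm high, a bystander; origin at the centre of its underside
Not all that is in view belongs to the job. Leave any green look-alike of the charcoal_block alone.

How it is judged:
On the way, in this order (a step that is already met when the one before it is completed fails the run):
1. the charcoal block lies flat on the bed, lengthwise between jaw and backstop, let go and not yet pressed (z of charcoal_block in the frame of clamp between 0.011 and 0.017 m and x of charcoal_block in the frame of clamp between -0.01 and 0.01 m and y of charcoal_block in the frame of clamp between 0.037 and 0.075 m and angle between the y axis of charcoal_block and the y axis of clamp, either way round below 0.15 rad and angle between charcoal_block's own z axis and vertical below 0.1 rad and contact force between the fingers and charcoal_block below 0.1 N and contact force between jaw and charcoal_block below 2 N), for 0.2 s.
2. the wound jaw presses the block against the backstop (z of charcoal_block in the frame of clamp between 0.011 and 0.017 m and x of charcoal_block in the frame of clamp between -0.01 and 0.01 m and y of charcoal_block in the frame of clamp between 0.037 and 0.075 m and angle between the y axis of charcoal_block and the y axis of clamp, either way round below 0.15 rad and angle between charcoal_block's own z axis and vertical below 0.1 rad and contact force between jaw and charcoal_block above 3 N), for 0.1 s.
At the end, for the whole second after the job is handed in: the block lies flat on the bed (underside within 3 mm of it), centred across it within 10 mm and lengthwise within 0.15 rad, the jaw pressing on it with 9.5 to 21 N (the second tooth after it began to press), the pawl dropped home behind its tooth (pawl within 0.04 rad of 0) and the wheel at rest (z of charcoal_block in the frame of clamp between 0.011 and 0.017 m and x of charcoal_block in the frame of clamp between -0.01 and 0.01 m and y of charcoal_block in the frame of clamp between 0.037 and 0.075 m and angle between the y axis of charcoal_block and the y axis of clamp, either way round below 0.15 rad and angle between charcoal_block's own z axis and vertical below 0.1 rad and contact force between jaw and charcoal_block between 9.5 and 21 N and value of joint pawl between -0.035 and 0.04 rad and velocity of joint ratchet_wheel between -0.05 and 0.05 rad/s); the robot touches nothing.
It fails at once if the jaw crushes the charcoal (more than 24 N) (contact force between jaw and charcoal_block above 24 N).
It fails at once if a loose bystander is moved by more than 30 mm (distance of any of film_can, alu_lid, paste_pot from where it was at the start of the episode above 0.03 m).
It also fails if it takes over 64 s, if anything falls off the work surface, if the arm or the gripper's body presses on something with over 40 N, if the wrist force passes 120 N, or if a joint passes its speed limit or range.

### The arm

A 7-joint arm with a two-finger parallel gripper is mounted at the origin on a cart in front of the work surface, level with it; the furniture and walls round the work are solid. World frame = base frame: x ahead of the robot, y to its left, z up, the work surface at z = 0. Lengths are in m, angles in rad, forces in N, time in s.
With the tool pointing down it reaches from about 0.4 to 0.85 m from the base axis. Payload 10.4 kg.
Tool frame: the origin (TCP) lies at the centre of the arm's flange, where the gripper is bolted on; the fingertips stand 173 mm ahead of it and the grasp point (between the pads) lies 155 mm ahead of it; z points along the fingers, y is the line along which they close (so a half turn about z gives the same grasp; the last joint's range is limited). The gripper opens to 85 mm and grips with 20 to 120 N. Pads are 22 mm wide; open, the fingers measure 114 mm over their backs; the gripper's body (76 mm by 85 mm) begins 54 mm behind the grasp point. The pads swing forward as they close: fully open they stand 13 mm farther back than shut.
Start: joints at [1.086, 0.332, -0.065, 1.46, 0.022, 1.35, -0.088], TCP at [0.278, -0.56, 0.405] pointing down, gripper open.
Joint ranges: [-2.6, 2.6], [-0.5, 2.12], [-1.47, 1.34], [0.16, 2.42], [-1.27, 4.41], [0.06, 2.06], [-2.6, 2.6]. Speed limits (rad/s): [2.22, 2.22, 2.79, 2.79, 3.14, 3.14, 3.14].

### API

Orientations are given as a unit quaternion [x, y, z, w].
In Python, from workcell import manip, viewer, finder gives the robot as it stands.
- The arm moves only by the tool arm_command, never from a script. Its argument "plan" is a list of rows, each an object with "dp": the shift along the tool's x, y, z in mm, a list of three; "spin": the turn about the tool's z in rad. A call has 1 to 5 rows; each row shifts and turns the commanded pose from where the row before left it, along the tool's axes as they then stand; what a row does not reach is not made up. A row lasts 1/10 s, in which the tool goes at most 50 mm and 8.59 degrees, less where a joint would pass 70% of its speed; a pose out of reach is approached as far as the arm can. A call is refused whole if a number of a shift passes 50 or a number of a turn 0.15, either way. A call with a gripper value outside its range is refused whole. "grip" is the closure, from -1 (fully open) to 1 (shut), set as the call begins (left out, the last holds). The fingers move at their own pace and stop on an object; "newtons" is the grip in N (left out, the last holds). Time passes only in rows, so rows that do not move let the fingers close. It gives the time, the measured TCP pose, the force, the opening and the grip force at its end, in the units of the state.
- manip.get_obs(): the state, without advancing time (a new reading comes with each control period).
- viewer.camera(name): name is "scene" or "side" or "wrist"; returns the picture (400x640x3 uint8, blue, green, red); there is no depth.
- viewer.camera_params(name): a dict with "vertical_fov" (degrees; the focal length in pixels is half the picture's height over the tangent of half this angle, whatever the lens; pixels are square), "cx", "cy" (the principal point, pixels), "R" (3x3) and "t" (3): a world point X has camera coordinates R X + t; the wrist camera has in their place "T_tool_cam" (4x4, takes a point from camera to tool coordinates, whose origin is the TCP and whose axes are the flange's). Camera axes: x right, y down, z forward; pixel columns grow to the right and rows downward; lengths in m; the calibration is good to about 2 mm. A picture is of the moment at which its call begins: read the wrist's pose just before it. camera_params takes no time and is no camera call.
- manip.hand_in(): hands the job in; it is judged then, once.
Trained networks look in the newest picture that a camera, given by its name, has taken for a name from the list of things; names that differ only in an ending like _2 or _b are one class to them, and where a whole thing is asked for, a point or a joint stands for the part that bears it (a point fixed in the world has none). Each returns a list of dicts, best first, with "score" (0 to 1); they miss things now and then, are a little off and sometimes report something else, mostly with a low value. They report only what shows in the picture. A call takes as long as a camera call. They do not tell look-alikes from the thing itself.
- finder.find_in(camera, thing): "position" ([x, y, z] in m, in world coordinates, good to about 4 mm: the middle of the surface that is visible of it).
The state is a dict: "clock": time; "joint_pos": joint angles; "joint_velocities": joint speeds; "tau": joint torques, N m; "position": TCP position; "ee_rot": TCP orientation; "ft_force": force on the tool from outside, world axes, zero at the start; "torque": the same for the moment, N m; "grip_width": opening from 0.0 (shut) to 1.0 (fully open); "grasp_force": force on a finger pad.
Only numpy, scipy, OpenCV 4.12 (cv2) and the standard library are available. Lean on these libraries where they do the work, as an engineer would, in place of code of your own. Each camera call takes 0.05 s, during which the arm holds its last target. There are 200 camera calls.

## Working session

There is one attempt and no reset: what is moved stays moved. The work goes in short steps, Python scripts to look and compute and a tool call to move; the robot and the scene stay as the last step left them, time stands still between calls to the robot, and variables do not carry over. Pictures are saved under pics/ and viewed, at most 10 in all, crops included, and the job is handed in when it is done.

Besides the shell and the picture viewer there is one more tool, called after ">>>" as a command line: name --argument value ..., lists and objects as JSON in quotes. arm_command: Moves the arm, as the interface text tells. Its arguments: {"type":"object","properties":{"plan":{"type":"array","items":{"type":"object","properties":{"dp":{"type":"array","items":{"type":"number"}},"spin":{"type":"number"}}}},"grip":{"type":"number"},"newtons":{"type":"number"}},"required":["plan"]}

```bash
mkdir -p pics
cat > h.py <<'E'
import numpy as np, cv2
from workcell import manip, viewer, finder
from scipy.spatial.transform import Rotation as Ro
def cam(n):
    p=viewer.camera_params(n); f=200/np.tan(np.radians(p["vertical_fov"])/2)
    if "R" in p: R=np.array(p["R"]);t=np.array(p["t"])
    else:
        o=manip.get_obs();T=np.eye(4);T[:3,:3]=Ro.from_quat(o["ee_rot"]).as_matrix();T[:3,3]=o["position"]
        M=np.linalg.inv(T@np.array(p["T_tool_cam"]));R=M[:3,:3];t=M[:3,3]
    return f,p["cx"],p["cy"],R,t
def proj(c,X):
    f,cx,cy,R,t=c;q=R@np.array(X)+t;return np.array([cx+f*q[0]/q[2],cy+f*q[1]/q[2]])
def back(c,uv,z):
    f,cx,cy,R,t=c;d=R.T@np.array([(uv[0]-cx)/f,(uv[1]-cy)/f,1]);o=-R.T@t;return o+d*(z-o[2])/d[2]
E
python3 - <<'E'
from h import *
ims=[]
for n in ["scene","side"]:
    c=cam(n);im=viewer.camera(n);cv2.imwrite(f"pics/{n}0.png",im)
    print(n,viewer.camera_params(n).keys(),-c[3].T@c[4])
    for th in ["charcoal_block","clamp","jaw","knob","film_can","alu_lid","paste_pot"]:
        for r in finder.find_in(n,th)[:3]:
            print(th,round(r["score"],2),np.round(r["position"],3),proj(c,r["position"]).round())
o=manip.get_obs();print(o)
E
```

```text
scene dict_keys(['vertical_fov', 'cx', 'cy', 'R', 't']) [0.20869527 0.47464685 0.75893804]
charcoal_block 0.8 [0.55  0.241 0.023] [265. 265.]
charcoal_block 0.77 [0.549 0.143 0.022] [296. 237.]
charcoal_block 0.6 [0.64  0.313 0.026] [212. 261.]
clamp 0.95 [ 0.546 -0.126  0.009] [367. 176.]
clamp 0.31 [ 0.56  -0.079  0.033] [353. 177.]
jaw 0.51 [ 0.562 -0.078  0.029] [352. 178.]
knob 0.68 [ 0.533 -0.172  0.036] [383. 162.]
film_can 0.52 [0.388 0.174 0.047] [343. 284.]
alu_lid 0.52 [0.717 0.061 0.011] [271. 182.]
alu_lid 0.27 [ 0.546 -0.126  0.005] [367. 177.]
paste_pot 0.93 [0.73  0.172 0.028] [234. 200.]
paste_pot 0.56 [ 0.532 -0.17   0.032] [382. 163.]
side dict_keys(['vertical_fov', 'cx', 'cy', 'R', 't']) [0.34042059 0.75331635 0.63935052]
charcoal_block 0.97 [0.547 0.146 0.02 ] [311. 235.]
charcoal_block 0.62 [0.548 0.246 0.027] [297. 264.]
charcoal_block 0.59 [0.643 0.319 0.025] [241. 281.]
clamp 0.74 [ 0.551 -0.121  0.014] [338. 173.]
jaw 0.2 [0.544 0.25  0.025] [298. 267.]
knob 0.96 [ 0.536 -0.17   0.034] [348. 159.]
film_can 0.83 [0.388 0.181 0.035] [378. 255.]
alu_lid 0.57 [0.716 0.066 0.01 ] [259. 204.]
paste_pot 0.85 [0.737 0.175 0.03 ] [231. 224.]
{'clock': 0.8, 'joint_pos': array([ 1.08640112,  0.33219804, -0.06468686,  1.46011028,  0.02157835,
        1.34988362, -0.08852727]), 'joint_velocities': array([ 0.00043522,  0.00205466, -0.0001457 , -0.00086203, -0.00150761,
        0.00094053,  0.00014543]), 'tau': array([ 8.45029917e-04, -6.25170422e+01,  4.93185106e-02, -3.91815412e+01,
        1.63957640e-02,  1.64267196e-03,  4.71232056e-05]), 'position': array([ 0.27848515, -0.55953364,  0.40473379]), 'ee_rot': array([9.73466057e-01, 2.28831451e-01, 2.84416471e-05, 4.09041826e-05]), 'ft_force': array([0.26217268, 0.53566908, 0.42794694]), 'torque': array([ 0.02196057,  0.03507082, -0.03468093]), 'grasp_force': 0.0, 'grip_width': 1.0061025543573754}
```

Run:
```python
import cv2
a=cv2.imread("pics/scene0.png");cv2.imwrite("pics/s1.png",cv2.resize(a[130:330,170:430],(780,600),interpolation=cv2.INTER_CUBIC))
```

```text
(no output)
```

View pics/s1.png

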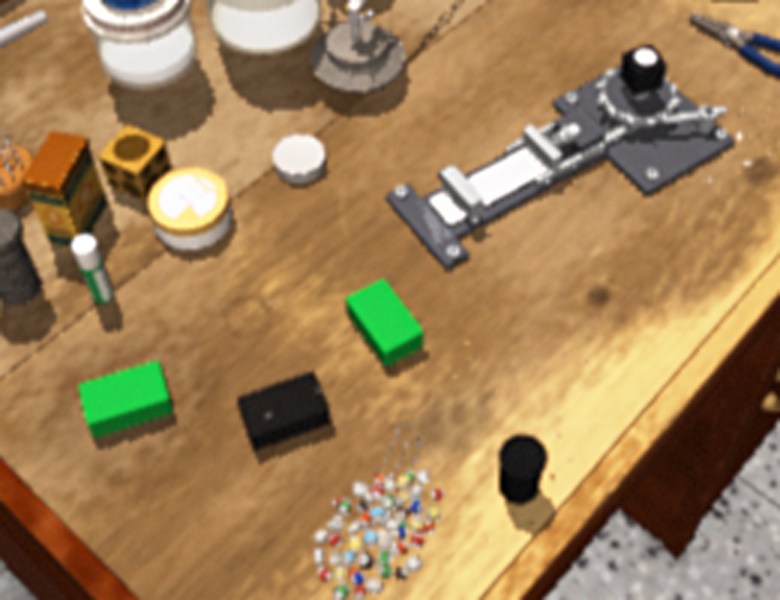

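The black block at full-image (265,267) is the charcoal. The two green ones at (298,237) and (212,263) are look-alikes. The film can at (343,285) is round. Now I'll move in over the clamp for a closer wrist view.

```bash
cat >> h.py <<'E'
def delta(X,yaw=None):
    """tool-axis shift (mm) to bring TCP to X; spin to bring tool-y to world heading yaw (mod pi)"""
    o=manip.get_obs();R=Ro.from_quat(o["ee_rot"]).as_matrix()
    d=R.T@(np.array(X)-o["position"])*1000
    s=None
    if yaw is not None:
        cur=np.arctan2(R[1,1],R[0,1]); s=-((yaw-cur+np.pi/2)%np.pi-np.pi/2)
    print("t",round(o["clock"],2),"pos",o["position"].round(4),"q7",o["joint_pos"][6].round(3),"dp",d.round(1),"spin",s)
E
python3 - <<'E'
from h import *
print(viewer.camera_params("wrist"))
delta([0.47,-0.08,0.42],np.pi/2)
E
```

```text
{'vertical_fov': 65.79389008744535, 'cx': 320.23570075717925, 'cy': 202.6025574507949, 'T_tool_cam': array([[-3.06743925e-04, -9.66047216e-01, -2.58365403e-01,
         6.56276433e-02],
       [ 9.99999145e-01,  3.21529765e-05, -1.30746978e-03,
         1.87167911e-05],
       [ 1.27138476e-03, -2.58365583e-01,  9.66046380e-01,
         3.12328166e-02],
       [ 0.00000000e+00,  0.00000000e+00,  0.00000000e+00,
         1.00000000e+00]])}
t 0.8 pos [ 0.2785 -0.5595  0.4047] q7 -0.089 dp [ 385.1 -344.   -15.3] spin 0.46175422423268486
```

>>> arm_command --plan '[{"dp": [35,-31,-2]},{"dp": [35,-31,-2]},{"dp": [35,-31,-2]},{"dp": [35,-31,-2]},{"dp": [35,-31,-2]}]' --grip -1

```text
invalid input at $.plan[0]: expected keys dp, spin
```

>>> arm_command --plan '[{"dp": [35,-31,-2]},{"dp": [35,-31,-2]},{"dp": [35,-31,-2]},{"dp": [35,-31,-2]},{"dp": [35,-31,-2]}]'

```text
invalid input at $.plan[0]: expected keys dp, spin
```

>>> arm_command --plan '[{"dp": [35,-31,0]},{"dp": [0,0,0],"spin": 0.12},{"dp": [0,0,0],"spin": 0.12},{"dp": [0,0,0],"spin": 0.12},{"dp": [0,0,0],"spin": 0.1}]'

```text
invalid input at $.plan[0]: expected keys dp, spin
```

>>> arm_command --plan '[{"dp": [0,0,0]},{"dp": [0,0,0]}]'

```text
invalid input at $.plan[0]: expected keys dp, spin
```

Run:
```python
from h import *
c=cam("wrist");im=viewer.camera("wrist");cv2.imwrite("pics/w1.png",im)
import pickle;pickle.dump(c,open("w1.pkl","wb"))
for th in ["clamp","jaw","knob","charcoal_block","pawl"]:
    for r in finder.find_in("wrist",th)[:2]:
        print(th,round(r["score"],2),np.round(r["position"],3),proj(c,r["position"]).round())
delta([0.5,0.22,0.42],np.pi/2)
```

```text
t 1.1 pos [ 0.2785 -0.5595  0.4048] q7 -0.088 dp [ 545.7 -599.2  -15.3] spin 0.4618030823347459
```

View pics/w1.png

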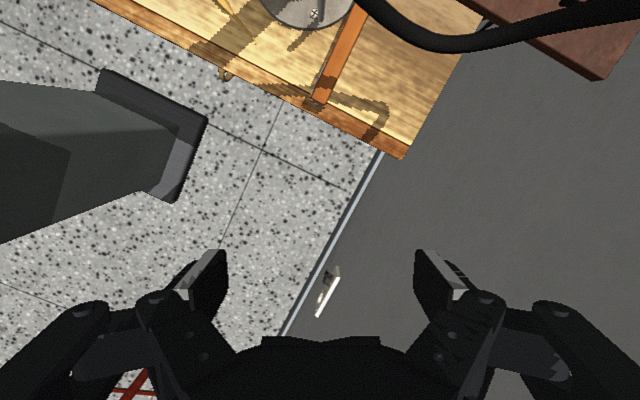

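The picture shows only floor and the table's edge, because the move was refused: each row needs a "spin" key.

>>> arm_command --plan '[{"dp": [35,-31,-2],"spin": 0},{"dp": [35,-31,-2],"spin": 0},{"dp": [35,-31,-2],"spin": 0},{"dp": [35,-31,-2],"spin": 0},{"dp": [35,-31,-2],"spin": 0}]' --grip -1

```text
clock: 1.6
position: [0.3665, -0.3409, 0.415]
ee_rot: [0.973, 0.229, 0.0, 0.0]
ft_force: [0.9, -0.4, 0.4]
grip_width: 0.998
grasp_force: 0.0
```

>>> arm_command --plan '[{"dp": [35,-31,-2],"spin": 0},{"dp": [35,-31,-2],"spin": 0},{"dp": [35,-31,-2],"spin": 0},{"dp": [35,-31,-2],"spin": 0},{"dp": [35,-31,-2],"spin": 0}]'

```text
clock: 2.1
position: [0.454, -0.1241, 0.4252]
ee_rot: [0.973, 0.229, 0.0, 0.0]
ft_force: [1.2, 0.1, 0.1]
grip_width: 0.998
grasp_force: 0.0
```

>>> arm_command --plan '[{"dp": [35,-31,0],"spin": 0},{"dp": [0,0,0],"spin": 0.12},{"dp": [0,0,0],"spin": 0.12},{"dp": [0,0,0],"spin": 0.12},{"dp": [0,0,0],"spin": 0.1}]'

```text
clock: 2.6
position: [0.4712, -0.0826, 0.4248]
ee_rot: [1.0, -0.001, 0.0, 0.0]
ft_force: [0.5, 1.1, -0.0]
grip_width: 0.997
grasp_force: 0.0
```

>>> arm_command --plan '[{"dp": [0,0,0],"spin": 0},{"dp": [0,0,0],"spin": 0}]'

```text
clock: 2.8
position: [0.4712, -0.0827, 0.4248]
ee_rot: [1.0, 0.002, 0.0, 0.0]
ft_force: [0.2, 0.2, -0.3]
grip_width: 1.0
grasp_force: 0.0
```

Run:
```python
from h import *
c=cam("wrist");im=viewer.camera("wrist");cv2.imwrite("pics/w2.png",im)
import pickle;pickle.dump(c,open("w2.pkl","wb"))
for th in ["clamp","jaw","knob"]:
    for r in finder.find_in("wrist",th)[:2]:
        print(th,round(r["score"],2),np.round(r["position"],3),proj(c,r["position"]).round())
delta([0.5,0.22,0.42],np.pi/2)
```

```text
clamp 0.8 [ 0.557 -0.142  0.01 ] [371. 102.]
jaw 0.7 [ 0.563 -0.084  0.032] [322.  95.]
jaw 0.3 [ 0.553 -0.134  0.003] [363. 106.]
knob 0.56 [ 0.535 -0.178  0.029] [405. 121.]
t 3.0 pos [ 0.4712 -0.0827  0.4247] q7 -1.495 dp [  29.7 -302.6    4.7] spin 0.0031746882738126203
```

View pics/w2.png

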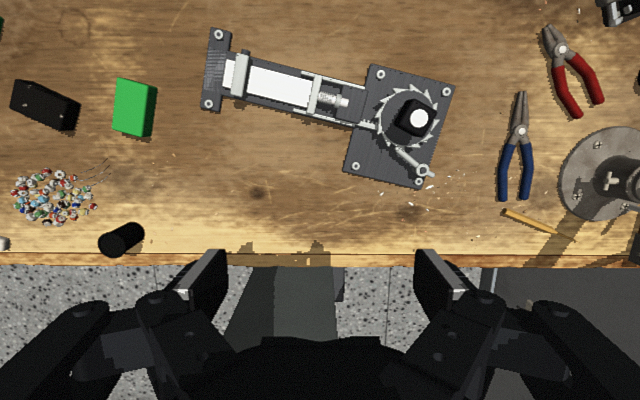

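The clamp lies at (205–450, 30–190), with the knob at (415,118), jaw near (318,93) and backstop near (240,75). The black charcoal is at (45,105), next to a green block at (135,107).

Run:
```python
from h import *
import pickle
im=cv2.imread("pics/w2.png");c=pickle.load(open("w2.pkl","rb"))
cv2.imwrite("pics/w2c.png",cv2.resize(im[20:200,195:460],None,fx=3,fy=3,interpolation=cv2.INTER_CUBIC))
m=(cv2.cvtColor(im,cv2.COLOR_BGR2GRAY)<45).astype(np.uint8);m[:, 100:]=0;m[:60]=0;m[145:]=0
n,l,s,_=cv2.connectedComponentsWithStats(m);k=1+np.argmax(s[1:,4]);p=np.argwhere(l==k)[:,::-1].astype(np.float32)
W=np.array([back(c,q,0.024)[:2] for q in p])*1000
r=cv2.minAreaRect(W.astype(np.float32));print(s[k],r,cv2.boxPoints(r))
```

```text
[  10   79   71   52 2283] ((550.8330688476562, 232.99278259277344), (73.85696411132812, 41.07822799682617), 64.40472412109375) [[516.35596 208.5613 ]
 [553.4031  190.81502]
 [585.3102  257.42426]
 [548.26306 275.17053]]
```

View pics/w2c.png

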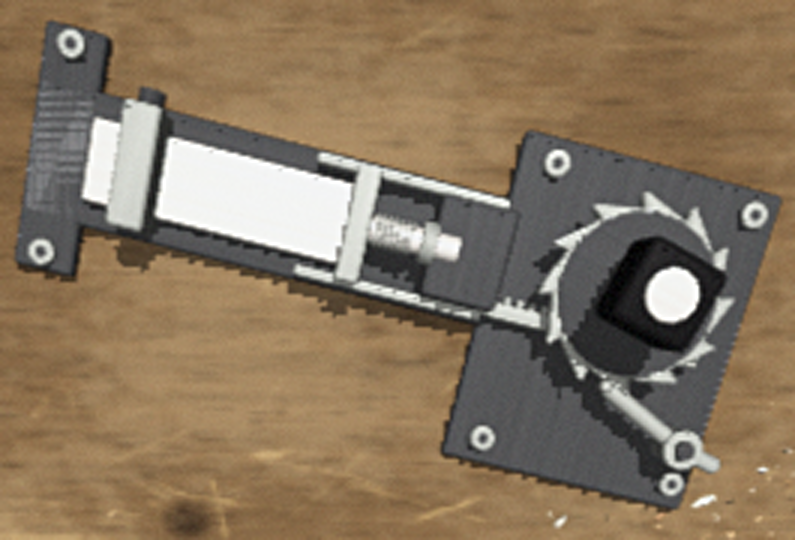

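>>> arm_command --plan '[{"dp": [0,-49,0],"spin": 0},{"dp": [0,-49,0],"spin": 0},{"dp": [0,-49,0],"spin": 0},{"dp": [5,-49,10],"spin": 0},{"dp": [5,-49,20],"spin": 0}]'

```text
clock: 3.5
position: [0.4805, 0.1614, 0.3971]
ee_rot: [1.0, 0.001, 0.002, -0.0]
ft_force: [1.6, -1.2, -0.3]
grip_width: 0.999
grasp_force: 0.0
```

>>> arm_command --plan '[{"dp": [5,-40,25],"spin": 0},{"dp": [5,-32,25],"spin": 0},{"dp": [0,0,0],"spin": 0}]'

```text
clock: 3.8
position: [0.4888, 0.235, 0.3426]
ee_rot: [1.0, 0.004, -0.003, -0.001]
ft_force: [-1.0, 1.3, -0.2]
grip_width: 0.998
grasp_force: 0.0
```

Run:
```python
from h import *
c=cam("wrist");im=viewer.camera("wrist");cv2.imwrite("pics/w3.png",im)
import pickle;pickle.dump(c,open("w3.pkl","wb"))
for r in finder.find_in("wrist","charcoal_block")[:3]:
    print(round(r["score"],2),np.round(r["position"],3),proj(c,r["position"]).round())
u=proj(c,[0.55,0.24,0.02]);print(u)
m=(cv2.cvtColor(im,cv2.COLOR_BGR2GRAY)<45).astype(np.uint8);m[230:]=0
n,l,s,_=cv2.connectedComponentsWithStats(m);k=l[int(u[1]),int(u[0])];p=np.argwhere(l==k)[:,::-1]
W=np.array([back(c,q,0.024)[:2] for q in p])*1000
r=cv2.minAreaRect(W.astype(np.float32));print(k,s[k],r,cv2.boxPoints(r))
delta([0.5,0.22,0.42],np.pi/2)
```

```text
0.93 [0.635 0.304 0.026] [239.  15.]
0.86 [0.556 0.135 0.026] [435. 117.]
0.81 [0.554 0.242 0.025] [314. 119.]
[316.34351303 122.67366278]
410 [ 278   88   73   65 2595] ((551.498291015625, 242.1112823486328), (58.87229919433594, 35.476280212402344), 64.80583190917969) [[522.917   223.02629]
 [555.01843 207.92448]
 [580.0796  261.1963 ]
 [547.97815 276.2981 ]]
t 3.9 pos [0.4902 0.2316 0.3453] q7 -2.25 dp [  9.7  11.7 -74.7] spin 0.004178092160475266
```

View pics/w3.png

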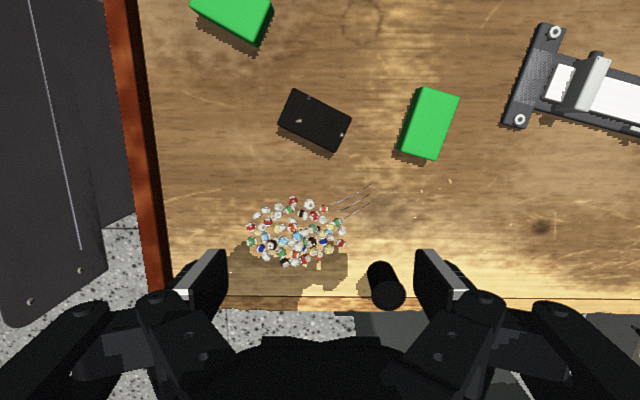

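The block measures 59 x 35.5 mm, centred at (0.5515, 0.242) with its long axis at heading 64.8°. That fits, and it is the only black one (image (314,120)). Next I'll work out the clamp geometry from w2 and the grasp move.

Run:
```python
from h import *
import pickle
c=pickle.load(open("w2.pkl","rb"))
P=lambda u,v,z:back(c,(195+u/3,20+v/3),z)[:2]*1000
k=P(672,295,.072);print("knob",k)
for n,a,b,z in [("bed up",(165,140),(350,183),.014),("bed lo",(157,217),(337,262),.014),("jaw",(357,165),(337,278),.034),("stop",(163,107),(143,230),.034)]:
    A,B=P(*a,z),P(*b,z);d=A-B;print(n,A.round(1),B.round(1),np.degrees(np.arctan2(d[1],d[0])).round(1),np.hypot(*d).round(1))
h=np.radians(77);ey=np.array([np.cos(h),np.sin(h)]);ex=np.array([ey[1],-ey[0]])
o=k+100*ey;print("origin",o)
for n,q in [("bu",P(165,140,.014)),("bu2",P(350,183,.014)),("bl",P(157,217,.014)),("bl2",P(337,262,.014)),("j",P(357,165,.034)),("j2",P(337,278,.034)),("s",P(163,107,.034)),("s2",P(143,230,.034))]:
    print(n,(ex@(q-o)).round(1),(ey@(q-o)).round(1))
delta([0.5515,0.242,0.012+0.155+0.06],np.radians(-25.2))
```

```text
knob [ 538.63240163 -180.97294082]
bed up [594.8  -1.7] [579.8 -71.8] 77.9 71.7
bed lo [567.2   2.9] [550.8 -66.6] 76.8 71.4
jaw [583.6 -74.9] [544.4 -67.4] -10.8 40.0
stop [602.6  -5.8] [561.    3.8] -13.0 42.7
origin [561.12750707 -83.53593434]
bu 14.4 87.3
bu2 15.6 15.6
bl -13.6 85.6
bl2 -13.8 14.2
j 20.0 13.5
j2 -19.9 11.9
s 22.9 85.0
s2 -19.7 85.1
t 3.9 pos [0.4902 0.2316 0.3453] q7 -2.25 dp [ 61.6 -10.1 118.2] spin -1.12679526313185
```

>>> arm_command --plan '[{"dp": [20.6,-3.4,39],"spin": 0},{"dp": [20.5,-3.4,39],"spin": 0},{"dp": [20.5,-3.3,40.2],"spin": 0},{"dp": [0,0,0],"spin": -0.141},{"dp": [0,0,0],"spin": -0.141}]'

```text
clock: 4.4
position: [0.5528, 0.2396, 0.227]
ee_rot: [0.99, 0.143, -0.001, 0.0]
ft_force: [0.2, -0.2, 0.2]
grip_width: 0.997
grasp_force: 0.0
```

>>> arm_command --plan '[{"dp": [0,0,0],"spin": -0.141},{"dp": [0,0,0],"spin": -0.141},{"dp": [0,0,0],"spin": -0.141},{"dp": [0,0,0],"spin": -0.141},{"dp": [0,0,0],"spin": -0.141}]'

```text
clock: 4.9
position: [0.5529, 0.2396, 0.2288]
ee_rot: [0.879, 0.476, 0.001, 0.001]
ft_force: [-0.3, -0.7, 0.1]
grip_width: 1.001
grasp_force: 0.0
```

>>> arm_command --plan '[{"dp": [0,0,0],"spin": -0.14},{"dp": [0,0,0],"spin": 0},{"dp": [0,0,0],"spin": 0}]'

```text
clock: 5.2
position: [0.5526, 0.2402, 0.2283]
ee_rot: [0.846, 0.532, 0.0, 0.0]
ft_force: [1.2, 0.1, -0.1]
grip_width: 1.001
grasp_force: 0.0
```

Run:
```python
from h import *
delta([0.5515,0.242,0.175],np.radians(-25.2))
```

```text
t 5.2 pos [0.5526 0.2402 0.2283] q7 -1.301 dp [ 1.2 -1.8 53.3] spin -0.00794119535604354
```

>>> arm_command --plan '[{"dp": [0.6,-0.9,27],"spin": -0.008},{"dp": [0.6,-0.9,26],"spin": 0},{"dp": [0,0,0],"spin": 0}]'

```text
clock: 5.5
position: [0.5499, 0.242, 0.1721]
ee_rot: [0.844, 0.537, -0.002, 0.0]
ft_force: [-1.0, 0.3, 0.1]
grip_width: 1.003
grasp_force: 0.0
```

>>> arm_command --plan '[{"dp": [0,0,0],"spin": 0},{"dp": [0,0,0],"spin": 0},{"dp": [0,0,0],"spin": 0},{"dp": [0,0,0],"spin": 0},{"dp": [0,0,0],"spin": 0}]' --grip 1 --newtons 25

```text
clock: 6.0
position: [0.5513, 0.2434, 0.176]
ee_rot: [0.843, 0.538, 0.001, 0.0]
ft_force: [-0.3, -1.1, 6.6]
grip_width: 0.415
grasp_force: 26.0
```

Run:
```python
from h import *
o=manip.get_obs();print(o["grip_width"]*85,o["grasp_force"],o["ft_force"])
h=np.radians(77.2);ey=np.array([np.cos(h),np.sin(h)])
g=np.array([.5386,-.181])+ (100+49)/1000*ey;print(g)
delta([*g,0.26],np.radians(-12.8))
```

```text
35.293440136480086 26.017426550388336 [-0.33363915 -1.07125601  6.56311981]
[ 0.57161073 -0.03570275]
t 6.0 pos [0.5513 0.2434 0.176 ] q7 -1.331 dp [-244.5  136.   -84.1] spin -0.21106746205324756
```

>>> arm_command --plan '[{"dp": [0,0,-35],"spin": 0},{"dp": [0,0,-45],"spin": 0},{"dp": [-35,19,-4],"spin": 0},{"dp": [-35,19.5,0],"spin": 0},{"dp": [-35,19.5,0],"spin": 0}]'

```text
clock: 6.5
position: [0.5592, 0.1223, 0.2594]
ee_rot: [0.843, 0.538, 0.0, 0.0]
ft_force: [0.1, -0.3, -0.3]
grip_width: 0.416
grasp_force: 25.5
```

>>> arm_command --plan '[{"dp": [-35,19.5,0],"spin": 0},{"dp": [-35,19.5,0],"spin": 0},{"dp": [-35,19.5,0],"spin": 0},{"dp": [-34.5,19.5,0],"spin": 0},{"dp": [0,0,0],"spin": -0.106}]'

```text
clock: 7.0
position: [0.5717, -0.0427, 0.2586]
ee_rot: [0.815, 0.579, -0.001, 0.001]
ft_force: [-0.3, -0.2, 0.3]
grip_width: 0.414
grasp_force: 25.5
```

>>> arm_command --plan '[{"dp": [0,0,0],"spin": -0.106},{"dp": [0,0,0],"spin": 0},{"dp": [0,0,0],"spin": 0},{"dp": [0,0,0],"spin": 0}]'

```text
clock: 7.4
position: [0.5714, -0.0355, 0.2589]
ee_rot: [0.782, 0.624, 0.0, 0.0]
ft_force: [-0.5, 1.0, -0.3]
grip_width: 0.413
grasp_force: 25.5
```

Run:
```python
from h import *
delta([.5716,-.0357,0.192],np.radians(-12.8))
c=cam("wrist");im=viewer.camera("wrist");cv2.imwrite("pics/w4.png",im)
```

```text
t 7.4 pos [ 0.5714 -0.0355  0.2589] q7 -0.581 dp [-0.1  0.3 66.9] spin -0.0005171401183372559
```

View pics/w4.png

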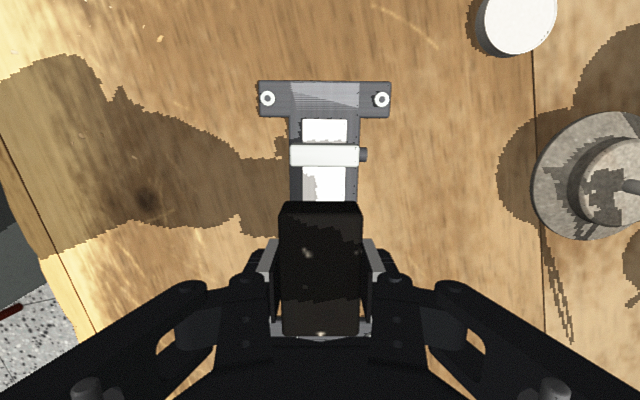

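The held block is at (320,270), above the bed. The backstop's near edge is at row ~166 and the bed's centre at column ~324. I'll check both offsets.

Run:
```python
from h import *
c=cam("wrist");R=Ro.from_quat(manip.get_obs()["ee_rot"]).as_matrix();p=manip.get_obs()["position"]
for n,u,v,z in [("bedL",302,130,.014),("bedR",347,130,.014),("stopL",291,166,.034),("stopR",359,166,.034),("plateL",259,98,.01),("plateR",391,98,.01),("blkTopL",279,203,.107),("blkTopR",363,203,.107)]:
    print(n,(R.T@(back(c,(u,v),z)-p)*1000).round(1))
```

```text
bedL [ 59.1 -12.1 244.8]
bedR [ 59.1  18.1 244.8]
stopL [ 37.7 -18.2 224.8]
stopR [ 37.7  24.5 224.8]
plateL [ 79.8 -40.8 248.8]
plateR [ 79.8  47.4 248.8]
blkTopL [ 33.2 -16.5 151.8]
blkTopR [ 33.2  17.4 151.8]
```

>>> arm_command --plan '[{"dp": [-1,2.5,0],"spin": 0},{"dp": [0,0,20],"spin": 0},{"dp": [0,0,20],"spin": 0},{"dp": [0,0,15],"spin": 0},{"dp": [0,0,8],"spin": 0}]'

```text
clock: 7.95
position: [0.5733, -0.0374, 0.1944]
ee_rot: [0.781, 0.624, -0.001, -0.001]
ft_force: [0.9, 0.1, 0.1]
grip_width: 0.416
grasp_force: 25.5
```

>>> arm_command --plan '[{"dp": [0,0,4],"spin": 0},{"dp": [0,0,1],"spin": 0},{"dp": [0,0,0],"spin": 0},{"dp": [0,0,0],"spin": 0}]'

```text
clock: 8.35
position: [0.5738, -0.0373, 0.1913]
ee_rot: [0.781, 0.624, 0.0, 0.0]
ft_force: [-0.7, 0.5, -0.5]
grip_width: 0.419
grasp_force: 25.5
```

>>> arm_command --plan '[{"dp": [0,0,1],"spin": 0},{"dp": [0,0,0.5],"spin": 0},{"dp": [0,0,0],"spin": 0}]'

```text
clock: 8.65
position: [0.5738, -0.0373, 0.19]
ee_rot: [0.781, 0.624, 0.0, 0.0]
ft_force: [-2.8, 0.0, 5.5]
grip_width: 0.417
grasp_force: 26.3
```

>>> arm_command --plan '[{"dp": [0,0,0],"spin": 0},{"dp": [0,0,0],"spin": 0},{"dp": [0,0,0],"spin": 0},{"dp": [0,0,0],"spin": 0}]' --grip -0.5

```text
clock: 9.05
position: [0.5737, -0.0374, 0.1893]
ee_rot: [0.781, 0.624, 0.0, 0.0]
ft_force: [0.6, 0.6, -0.3]
grip_width: 0.753
grasp_force: 0.0
```

>>> arm_command --plan '[{"dp": [0,0,-20],"spin": 0},{"dp": [0,0,-40],"spin": 0},{"dp": [0,0,-45],"spin": 0},{"dp": [-40,0,-25],"spin": 0},{"dp": [-40,0,0],"spin": 0}]' --grip -1

```text
clock: 9.55
position: [0.557, -0.1148, 0.3234]
ee_rot: [0.78, 0.626, 0.002, 0.003]
ft_force: [1.1, -0.8, -0.8]
grip_width: 0.997
grasp_force: 0.0
```

>>> arm_command --plan '[{"dp": [-25,-10,0],"spin": 0},{"dp": [0,0,0],"spin": 0},{"dp": [0,0,0],"spin": 0}]'

```text
clock: 9.85
position: [0.5405, -0.1379, 0.3193]
ee_rot: [0.781, 0.624, -0.0, 0.0]
ft_force: [0.9, -0.2, -0.3]
grip_width: 1.003
grasp_force: 0.0
```

Run:
```python
from h import *
import pickle
c=cam("wrist");im=viewer.camera("wrist");pickle.dump(c,open("w5.pkl","wb"))
for n,X in [("knob",[.5386,-.181,.072]),("block",[.5738,-.0373,.038])]: print(n,proj(c,X))
for th in ["knob","charcoal_block"]:
    for r in finder.find_in("wrist",th)[:2]: print(th,round(r["score"],2),np.round(r["position"],3),proj(c,r["position"]).round())
cv2.imwrite("pics/w5.png",im)
delta([.5386,-.181,0.29],np.radians(-12.8))
```

```text
knob [330.10211838 266.19935723]
block [333.64082349  64.86174435]
knob 0.84 [ 0.54  -0.177  0.031] [329. 241.]
charcoal_block 0.72 [ 0.576 -0.037  0.038] [337.  63.]
t 10.0 pos [ 0.5411 -0.1362  0.3193] q7 -0.332 dp [-44.2   7.3  29.3] spin 0.0034579922092530246
```

View pics/w5.png

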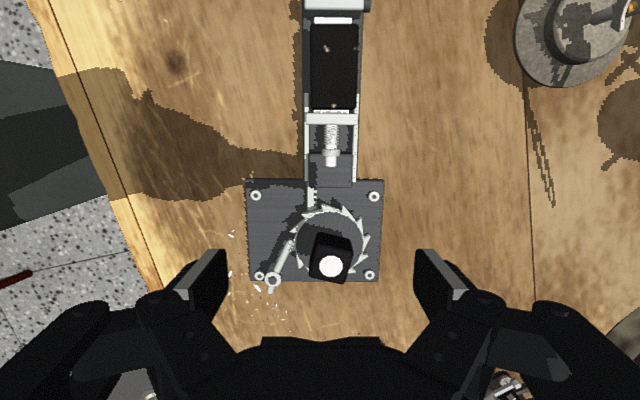

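The block sits on the bed between jaw (row ~118) and backstop (row ~8), with gaps visible at both ends. The knob's top is at (331,265), rotated a little. I'll enlarge it once to read the knob angle and the gap.

Run:
```python
import cv2
im=cv2.imread("pics/w5.png");im=cv2.convertScaleAbs(im,alpha=1.6,beta=15)
a=cv2.resize(im[225:290,290:370],None,fx=7,fy=7,interpolation=cv2.INTER_CUBIC)
cv2.imwrite("pics/w5c.png",a)
```

```text
(no output)
```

View pics/w5c.png

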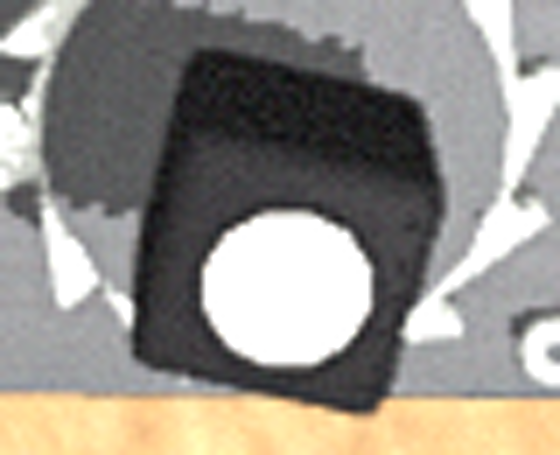

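Run:
```python
from h import *
import pickle
c=pickle.load(open("w5.pkl","rb"))
Q=np.array([back(c,(290+u/7,225+v/7),.072)[:2]*1000 for u,v in [(180,125),(440,195),(375,410),(135,355)]])
print("ctr",Q.mean(0),"disc",back(c,(290+287/7,225+288/7),.072)*1000)
for i in range(4):
    d=Q[(i+1)%4]-Q[i];print(np.hypot(*d).round(1),(np.degrees(np.arctan2(d[1],d[0]))%90).round(1))
h=np.radians(77.2);ey=np.array([np.cos(h),np.sin(h)]);k=back(c,(290+287/7,225+288/7),.072)[:2]*1000
for n,v,z in [("stop",9,.034),("blkfar",24,.038),("blknear",109,.038),("jaw",113,.034)]:
    print(n,ey@(back(c,(333,v),z)[:2]*1000-k)-100)
```

```text
ctr [ 539.19459952 -179.24777605] disc [ 539.27996634 -181.10593112   72.        ]
29.2 61.1
26.6 63.0
27.4 63.0
27.7 66.6
stop 86.17059755454363
blkfar 75.29166700943074
blknear 16.261824146202173
jaw 13.371603425476579
```

>>> arm_command --plan '[{"dp": [-22,3.5,10],"spin": 0},{"dp": [-22,3.5,19],"spin": 0},{"dp": [0,0,0],"spin": -0.146},{"dp": [0,0,0],"spin": -0.146},{"dp": [0,0,0],"spin": -0.146}]'

```text
clock: 10.5
position: [0.5383, -0.1809, 0.2901]
ee_rot: [0.624, 0.782, 0.0, -0.0]
ft_force: [-0.5, 0.2, 0.3]
grip_width: 1.001
grasp_force: 0.0
```

>>> arm_command --plan '[{"dp": [0,0,0],"spin": -0.146},{"dp": [0,0,0],"spin": -0.146},{"dp": [0,0,0],"spin": -0.146},{"dp": [0,0,0],"spin": -0.146},{"dp": [0,0,0],"spin": -0.146}]'

```text
clock: 11.0
position: [0.5384, -0.1809, 0.2903]
ee_rot: [0.304, 0.953, 0.0, 0.0]
ft_force: [-0.2, -0.2, -0.1]
grip_width: 1.002
grasp_force: 0.0
```

>>> arm_command --plan '[{"dp": [0,0,0],"spin": -0.146},{"dp": [0,0,0],"spin": 0},{"dp": [0,0,0],"spin": 0},{"dp": [0,0,0],"spin": 0}]'

```text
clock: 11.4
position: [0.538, -0.1816, 0.2903]
ee_rot: [0.238, 0.971, 0.0, 0.0]
ft_force: [0.4, -0.5, -0.2]
grip_width: 0.993
grasp_force: 0.0
```

Run:
```python
from h import *
delta([.539,-.1808,0.217],np.radians(63))
```

```text
t 11.4 pos [ 0.538  -0.1816  0.2903] q7 0.907 dp [-0.5  1.1 73.3] spin -0.010241956411230824
```

>>> arm_command --plan '[{"dp": [-0.5,1,30],"spin": -0.01},{"dp": [0,0,30],"spin": 0},{"dp": [0,0,13],"spin": 0},{"dp": [0,0,0],"spin": 0}]'

```text
clock: 11.8
position: [0.5383, -0.1812, 0.216]
ee_rot: [0.233, 0.973, 0.0, -0.001]
ft_force: [0.3, -0.3, 1.0]
grip_width: 1.002
grasp_force: 0.0
```

>>> arm_command --plan '[{"dp": [0,0,0],"spin": 0},{"dp": [0,0,0],"spin": 0},{"dp": [0,0,0],"spin": 0},{"dp": [0,0,0],"spin": 0},{"dp": [0,0,0],"spin": 0}]' --grip 1 --newtons 40

```text
clock: 12.3
position: [0.5391, -0.1812, 0.2182]
ee_rot: [0.232, 0.973, -0.0, 0.001]
ft_force: [-0.5, 1.0, 6.4]
grip_width: 0.342
grasp_force: 42.1
```

```bash
cat > f.py <<'E'
from h import *
import sys
o=manip.get_obs();R=Ro.from_quat(o["ee_rot"]).as_matrix()
hd=np.degrees(np.arctan2(R[1,1],R[0,1]))
cl=np.radians(77.2-hd)  # knob angle clockwise from clamp-aligned
f=[]
for i in range(int(sys.argv[1]) if len(sys.argv)>1 else 3):
    viewer.camera("wrist");q=manip.get_obs();f.append([*q["torque"],*q["ft_force"],q["joint_pos"][6]])
f=np.array(f)
print("t",round(o["clock"],2),"ang",cl.round(3),"teeth",(cl/.5236).round(2),"q7",o["joint_pos"][6].round(3),"T",f[:,2].round(3),"mean",f.mean(0).round(3),"w",round(o["grip_width"]*85,1),o["grasp_force"])
E
python3 f.py 5
```

```text
t 12.3 ang 0.245 teeth 0.47 q7 0.864 T [ 0.024 -0.008 -0.011  0.021  0.011] mean [ 0.053  0.264  0.007 -1.118  1.106  6.549  0.864] w 29.1 42.1247273683548
```

Create g.py:
```python
from h import *
o=manip.get_obs();R=Ro.from_quat(o["ee_rot"]).as_matrix()
cl=np.radians(77.2)-np.arctan2(R[1,1],R[0,1]);T0=o["torque"][2];f=[]
for i in range(2): viewer.camera("wrist");f.append(manip.get_obs()["torque"][2])
print("ang",cl.round(3),"teeth",(cl/.5236).round(2),"Tmove",T0.round(3),"Tstill",np.round(f,3),"F",o["ft_force"].round(1))
```

```text
(no output)
```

>>> arm_command --plan '[{"dp": [0,0,-1.5],"spin": 0.0},{"dp": [0,0,0],"spin": 0.06},{"dp": [0,0,0],"spin": 0.06}]'

```text
clock: 12.85
position: [0.539, -0.1814, 0.2183]
ee_rot: [0.291, 0.957, 0.0, 0.001]
ft_force: [6.3, 0.5, -9.4]
grip_width: 0.342
grasp_force: 42.8
```

```bash
python3 g.py
```

```text
ang 0.367 teeth 0.7 Tmove 0.149 Tstill [-0.038  0.005] F [ 6.3  0.5 -9.4]
```

>>> arm_command --plan '[{"dp": [0,0,0],"spin": 0.06},{"dp": [0,0,0],"spin": 0.06}]'

```text
clock: 13.15
position: [0.539, -0.1814, 0.2183]
ee_rot: [0.348, 0.938, 0.0, 0.0]
ft_force: [6.1, 0.2, -9.4]
grip_width: 0.344
grasp_force: 42.7
```

```bash
python3 g.py
```

```text
ang 0.487 teeth 0.93 Tmove 0.139 Tstill [-0.076 -0.026] F [ 6.1  0.2 -9.4]
```

>>> arm_command --plan '[{"dp": [0,0,0],"spin": 0.06},{"dp": [0,0,0],"spin": 0.06}]'

```text
clock: 13.45
position: [0.5389, -0.1814, 0.2183]
ee_rot: [0.404, 0.915, 0.0, 0.0]
ft_force: [5.2, -0.7, -8.6]
grip_width: 0.344
grasp_force: 42.8
```

```bash
python3 g.py
```

```text
ang 0.608 teeth 1.16 Tmove 0.111 Tstill [-0.025 -0.065] F [ 5.2 -0.7 -8.6]
```

>>> arm_command --plan '[{"dp": [0,0,0],"spin": 0.06},{"dp": [0,0,0],"spin": 0.06}]'

```text
clock: 13.75
position: [0.5389, -0.1815, 0.2183]
ee_rot: [0.458, 0.889, 0.0, 0.0]
ft_force: [5.3, 0.1, -9.4]
grip_width: 0.348
grasp_force: 42.8
```

```bash
python3 g.py
```

```text
ang 0.728 teeth 1.39 Tmove 0.15 Tstill [ 0.019 -0.048] F [ 5.3  0.1 -9.4]
```

>>> arm_command --plan '[{"dp": [0,0,0.8],"spin": 0.06},{"dp": [0,0,0],"spin": 0.06}]'

```text
clock: 14.05
position: [0.539, -0.1814, 0.2183]
ee_rot: [0.51, 0.86, 0.0, 0.0]
ft_force: [1.3, 0.7, -0.6]
grip_width: 0.343
grasp_force: 44.0
```

```bash
python3 g.py
```

```text
ang 0.848 teeth 1.62 Tmove 0.133 Tstill [-0.025 -0.054] F [ 1.3  0.7 -0.6]
```

>>> arm_command --plan '[{"dp": [0,0,0],"spin": 0.06},{"dp": [0,0,0],"spin": 0.06}]'

```text
clock: 14.35
position: [0.5389, -0.1814, 0.2182]
ee_rot: [0.56, 0.828, 0.0, 0.0]
ft_force: [1.8, -0.2, 0.0]
grip_width: 0.341
grasp_force: 44.1
```

```bash
python3 g.py
```

```text
ang 0.966 teeth 1.84 Tmove 0.193 Tstill [-0.004 -0.034] F [ 1.8 -0.2  0. ]
```

>>> arm_command --plan '[{"dp": [0,0,0],"spin": 0.06},{"dp": [0,0,0],"spin": 0.06}]'

```text
clock: 14.65
position: [0.5389, -0.1814, 0.2182]
ee_rot: [0.608, 0.794, 0.0, 0.0]
ft_force: [0.8, -0.2, 3.0]
grip_width: 0.342
grasp_force: 44.3
```

```bash
python3 g.py
```

```text
ang 1.084 teeth 2.07 Tmove 0.145 Tstill [-0.104 -0.038] F [ 0.8 -0.2  3. ]
```

>>> arm_command --plan '[{"dp": [0,0,0],"spin": 0.06},{"dp": [0,0,0],"spin": 0.06}]'

```text
clock: 14.95
position: [0.5389, -0.1814, 0.2182]
ee_rot: [0.654, 0.756, 0.0, 0.0]
ft_force: [0.6, -0.2, 3.2]
grip_width: 0.341
grasp_force: 44.4
```

```bash
python3 g.py
```

```text
ang 1.204 teeth 2.3 Tmove 0.161 Tstill [0.023 0.034] F [ 0.6 -0.2  3.2]
```

>>> arm_command --plan '[{"dp": [0,0,0],"spin": 0.06},{"dp": [0,0,0],"spin": 0.06}]'

```text
clock: 15.25
position: [0.5389, -0.1814, 0.2182]
ee_rot: [0.698, 0.716, -0.0, 0.0]
ft_force: [0.9, -0.4, 4.3]
grip_width: 0.345
grasp_force: 44.5
```

```bash
python3 g.py
```

```text
ang 1.323 teeth 2.53 Tmove 0.209 Tstill [0.022 0.099] F [ 0.9 -0.4  4.3]
```

Still torque is starting to rise around angle 1.1–1.2 rad (tooth 2.1–2.3), which matches the measured gap. I'll wind on slowly with longer averages.

```bash
sed -i 's/range(2)/range(8)/; s/np.round(f,3)/np.mean(f[1:]).round(3),np.std(f[1:]).round(3)/' g.py; python3 g.py
```

```text
ang 1.323 teeth 2.53 Tmove 0.099 Tstill 0.116 0.026 F [0.4 0.  4.7]
```

>>> arm_command --plan '[{"dp": [0,0,0],"spin": 0.06},{"dp": [0,0,0],"spin": 0.06}]'

```text
clock: 15.95
position: [0.5388, -0.1814, 0.2182]
ee_rot: [0.74, 0.672, -0.0, 0.0]
ft_force: [-0.7, 0.5, 6.2]
grip_width: 0.344
grasp_force: 44.8
```

```bash
python3 g.py
```

```text
ang 1.444 teeth 2.76 Tmove 0.325 Tstill 0.1 0.028 F [-0.7  0.5  6.2]
```

>>> arm_command --plan '[{"dp": [0,0,0],"spin": 0.06},{"dp": [0,0,0],"spin": 0.06}]'

```text
clock: 16.55
position: [0.5388, -0.1814, 0.2182]
ee_rot: [0.779, 0.627, -0.0, 0.0]
ft_force: [-1.3, 0.3, 6.0]
grip_width: 0.341
grasp_force: 44.8
```

```bash
python3 g.py
```

```text
ang 1.564 teeth 2.99 Tmove 0.258 Tstill -0.082 0.038 F [-1.3  0.3  6. ]
```

>>> arm_command --plan '[{"dp": [0,0,0],"spin": 0.06},{"dp": [0,0,0],"spin": 0.06}]'

```text
clock: 17.15
position: [0.5388, -0.1814, 0.2182]
ee_rot: [0.815, 0.579, -0.0, -0.0]
ft_force: [-0.4, -1.1, 7.0]
grip_width: 0.347
grasp_force: 44.8
```

```bash
python3 g.py
python3 - <<'E'
from h import *
cv2.imwrite("pics/sc6.png",cv2.resize(viewer.camera("scene")[140:210,300:430],None,fx=6,fy=6,interpolation=cv2.INTER_CUBIC))
E
```

```text
ang 1.684 teeth 3.22 Tmove 0.278 Tstill 0.131 0.029 F [-0.4 -1.1  7. ]
```

View pics/sc6.png

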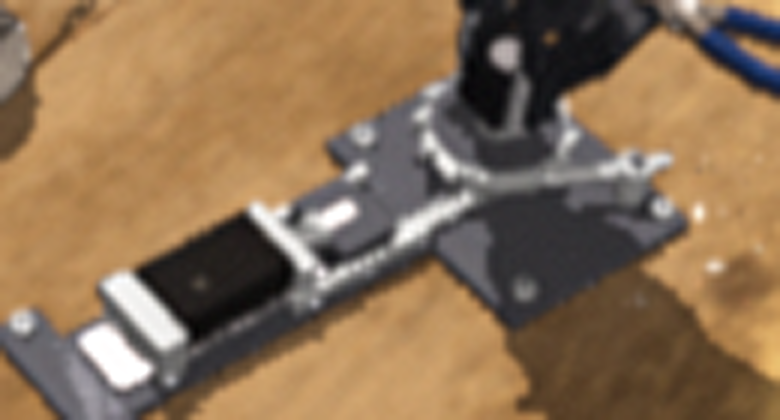

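The block is now against the backstop, at crop (135,290), with the jaw pressing on it. Tooth 3 has dropped: the still torque went negative at 1.564. Contact came at about 1.05–1.15 rad, just past tooth 2, so the second tooth is tooth 4 (2.094 rad). I'll continue carefully, checking the load before that drop.

>>> arm_command --plan '[{"dp": [0,0,0],"spin": 0.05},{"dp": [0,0,0],"spin": 0.05}]'

```text
clock: 17.8
position: [0.5388, -0.1813, 0.2182]
ee_rot: [0.843, 0.538, -0.0, -0.0]
ft_force: [-1.3, 0.3, 7.6]
grip_width: 0.344
grasp_force: 44.9
```

```bash
python3 g.py
```

```text
ang 1.783 teeth 3.41 Tmove 0.287 Tstill 0.132 0.031 F [-1.3  0.3  7.6]
```

>>> arm_command --plan '[{"dp": [0,0,0],"spin": 0.05},{"dp": [0,0,0],"spin": 0.05}]'

```text
clock: 18.4
position: [0.5387, -0.1813, 0.2182]
ee_rot: [0.869, 0.495, -0.0, -0.0]
ft_force: [-1.8, -0.3, 6.4]
grip_width: 0.342
grasp_force: 44.9
```

```bash
python3 g.py
```

```text
ang 1.883 teeth 3.6 Tmove 0.353 Tstill 0.216 0.026 F [-1.8 -0.3  6.4]
```

>>> arm_command --plan '[{"dp": [0,0,0],"spin": 0.04},{"dp": [0,0,0],"spin": 0.04}]'

```text
clock: 19.0
position: [0.5387, -0.1813, 0.2182]
ee_rot: [0.888, 0.46, -0.0, -0.0]
ft_force: [-2.0, 0.5, 6.8]
grip_width: 0.343
grasp_force: 44.9
```

```bash
python3 g.py
```

```text
ang 1.963 teeth 3.75 Tmove 0.463 Tstill 0.229 0.039 F [-2.   0.5  6.8]
```

Load at 1.963 rad is about 16 N, as expected. Now the last bit to tooth 4, watching for the drop.

>>> arm_command --plan '[{"dp": [0,0,0],"spin": 0.04},{"dp": [0,0,0],"spin": 0.04},{"dp": [0,0,0],"spin": 0.04}]'

```text
clock: 19.7
position: [0.5387, -0.1812, 0.2181]
ee_rot: [0.914, 0.406, -0.0, -0.0]
ft_force: [-2.4, 0.7, 8.1]
grip_width: 0.34
grasp_force: 44.9
```

```bash
python3 g.py
```

```text
ang 2.083 teeth 3.98 Tmove 0.369 Tstill 0.222 0.042 F [-2.4  0.7  8.1]
```

>>> arm_command --plan '[{"dp": [0,0,0],"spin": 0.02},{"dp": [0,0,0],"spin": 0}]'

```text
clock: 20.3
position: [0.5387, -0.1812, 0.2182]
ee_rot: [0.918, 0.397, -0.0, -0.0]
ft_force: [-2.6, 0.4, 7.7]
grip_width: 0.342
grasp_force: 44.9
```

```bash
python3 g.py
```

```text
ang 2.102 teeth 4.01 Tmove 0.159 Tstill 0.194 0.032 F [-2.6  0.4  7.7]
```

>>> arm_command --plan '[{"dp": [0,0,0],"spin": 0.02},{"dp": [0,0,0],"spin": 0}]'

```text
clock: 20.9
position: [0.5387, -0.1812, 0.2182]
ee_rot: [0.922, 0.388, -0.0, -0.0]
ft_force: [-1.9, 1.4, 7.9]
grip_width: 0.347
grasp_force: 44.9
```

```bash
python3 g.py
```

```text
ang 2.122 teeth 4.05 Tmove 0.236 Tstill 0.264 0.042 F [-1.9  1.4  7.9]
```

Backing off slightly to test whether the pawl carries the load.

>>> arm_command --plan '[{"dp": [0,0,0],"spin": -0.02},{"dp": [0,0,0],"spin": -0.02},{"dp": [0,0,0],"spin": 0}]'

```text
clock: 21.6
position: [0.5387, -0.1812, 0.2182]
ee_rot: [0.914, 0.407, -0.0, -0.0]
ft_force: [-2.0, 0.4, 6.9]
grip_width: 0.341
grasp_force: 44.9
```

```bash
python3 g.py
```

```text
ang 2.081 teeth 3.97 Tmove 0.07 Tstill 0.056 0.029 F [-2.   0.4  6.9]
```

>>> arm_command --plan '[{"dp": [0,0,0],"spin": -0.03},{"dp": [0,0,0],"spin": 0}]'

```text
clock: 22.2
position: [0.5388, -0.1812, 0.2182]
ee_rot: [0.908, 0.42, 0.0, -0.0]
ft_force: [-0.6, 1.2, 7.4]
grip_width: 0.344
grasp_force: 45.0
```

```bash
python3 g.py
```

```text
ang 2.052 teeth 3.92 Tmove -0.567 Tstill -0.578 0.027 F [-0.6  1.2  7.4]
```

At 2.05 rad the wheel is up against a hard stop (-0.58 N m), so the pawl is home behind tooth 4. I'll relieve the torque, release and lift.

>>> arm_command --plan '[{"dp": [0,0,0],"spin": 0.024},{"dp": [0,0,0],"spin": 0}]'

```text
clock: 22.8
position: [0.5387, -0.1812, 0.2182]
ee_rot: [0.913, 0.409, -0.0, -0.0]
ft_force: [-1.9, 0.6, 7.0]
grip_width: 0.342
grasp_force: 44.9
```

>>> arm_command --plan '[{"dp": [0,0,0],"spin": 0},{"dp": [0,0,0],"spin": 0},{"dp": [0,0,0],"spin": 0},{"dp": [0,0,0],"spin": 0},{"dp": [0,0,0],"spin": 0}]' --grip -1

```text
clock: 23.3
position: [0.5387, -0.1814, 0.2179]
ee_rot: [0.913, 0.407, -0.0, -0.0]
ft_force: [-0.4, -0.5, 0.4]
grip_width: 1.002
grasp_force: 0.0
```

>>> arm_command --plan '[{"dp": [0,0,-20],"spin": 0},{"dp": [0,0,-40],"spin": 0},{"dp": [0,0,-45],"spin": 0},{"dp": [0,0,0],"spin": 0},{"dp": [0,0,0],"spin": 0}]'

```text
clock: 23.8
position: [0.539, -0.1814, 0.3238]
ee_rot: [0.913, 0.407, 0.001, 0.001]
ft_force: [0.0, 0.5, -0.3]
grip_width: 1.001
grasp_force: 0.0
```

Run:
```python
from h import *
a=viewer.camera("wrist");b=viewer.camera("scene")[130:210,290:430]
cv2.imwrite("pics/end.png",np.vstack([cv2.resize(a,(560,350)),cv2.resize(b,(436,249))[:, :] if 0 else cv2.copyMakeBorder(cv2.resize(b,(436,249)),0,0,0,124,cv2.BORDER_CONSTANT)]))
```

```text
(no output)
```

View pics/end.png

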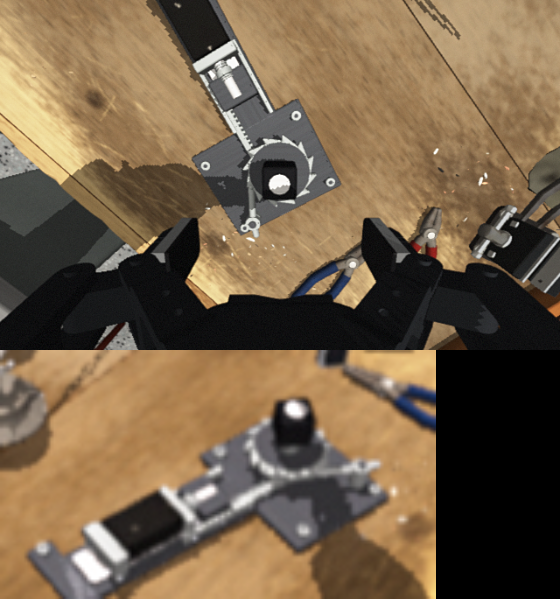

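The knob at (278,180) is square to the tool still at its 2.07 rad heading, so it has not sprung back. The block is flat and clamped between jaw and backstop, with the robot clear of it.

```bash
python3 -c "
from workcell import manip
print(manip.hand_in())"
```

```text
the job is handed in; nothing more can be done
None
```

The charcoal block is clamped flat against the backstop and the pawl is holding at the second tooth after contact, at an estimated 17–18 N. The gripper is clear and the job is handed in, with no verdict returned.

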